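Put the microscope objectives into their storage-jar bases

ROBOT

A 6-joint arm with a two-finger parallel gripper is mounted at the origin on the work surface. World frame = base frame: x ahead of the robot, y to its left, z up, the work surface at z = 0. Lengths are in m, angles in rad, forces in N, time in s.
With the tool pointing down it reaches from about 0.325 to 0.775 m from the base axis. Payload 5.5 kg.
Tool frame: the origin (TCP) lies at the very end of the fingers, on their centre line; the grasp point (between the pads) lies 19 mm behind it; z points along the fingers, y is the line along which they close (so a half turn about z gives the same grasp; the last joint's range is limited). The gripper opens to 88 mm and grips with 3 to 60 N. Pads are 20 mm wide; open, the fingers measure 115 mm over their backs; the gripper's body (75 mm by 178 mm) begins 61 mm behind the grasp point.
Start: joints at [1.178, 0.091, 1.231, -0, 1.82, -0.057], TCP at [0.198, 0.567, 0.223] pointing down, gripper open.
Joint ranges: [-2.87, 2.87], [-0.86, 2.18], [0.17, 2.46], [-1.51, 4.65], [0.06, 2.69], [-2.65, 2.65]. Speed limits (rad/s): [2.57, 2.57, 3.01, 3.14, 3.14, 3.14].

INTERFACE

Orientations are given as a 3x3 rotation matrix whose columns are the frame's x, y, z axes.
In Python, from bench import arm gives the robot as it stands.
- The arm moves only by the shell command python3 -m creep 'ROWS' [OPENING]. ROWS is text: rows parted by semicolons, each of 6 numbers parted by spaces: the shift along the tool's x, y, z in units of 0.03 m (1.0 is 0.03 m), then the turn, a rotation vector about the tool's x, y, z in units of 5 degrees (1.0 is 5 degrees). A call has 1 to 20 rows; each row shifts and turns the commanded pose from where the row before left it, along the tool's axes as they then stand; what a row does not reach is not made up. A row lasts 1/10 s, in which the tool goes at most 50 mm and 8.59 degrees, less where a joint would pass 70% of its speed; a pose out of reach is approached as far as the arm can. A call with a number of a shift or a turn outside -1 to 1 is refused whole. A call with a gripper value outside its range is refused whole. OPENING is the gripper command: -1 is fully open, 1 is shut, values between are in proportion, set as the call begins (- or left out, the last holds). The fingers move at their own pace and stop on an object; the grip force is fixed at half the most. Time passes only in rows, so rows that do not move let the fingers close. It gives the time, the measured TCP pose, the force, the opening and the grip force at its end, in the units of the state.
- arm.read_state(): the state, without advancing time (a new reading comes with each control period).
- arm.camera(name): name is "scene" or "top" or "wrist"; returns a dict with "img" (480x640x3 uint8, red, green, blue), "fov_y" (degrees; the focal length in pixels is half the picture's height over the tangent of half this angle, whatever the lens; pixels are square), "cx", "cy" (the principal point, pixels), "k1" (the pictures are not rectified: a ray, as slopes to the right and down, at radius r is drawn at 1 + k1 r^2 times it, then the intrinsics apply), "world_to_cam" (4x4, takes a point from world to camera coordinates); the wrist camera has in their place "T_tool_cam" (4x4, takes a point from camera to tool coordinates, whose origin is the TCP and whose axes are the flange's). Camera axes: x right, y down, z forward; pixel columns grow to the right and rows downward; lengths in m; the calibration is good to about 2 mm. A picture is of the moment at which its call begins: read the wrist's pose just before it. There is no depth.
- arm.close_job(): hands the job in; it is judged then, once.
Trained networks look in a picture, given as the dict that the camera call returned (one of the last four; its "shot" number tells which), for a name from the list of things; names that differ only in an ending like _2 or _b are one class to them, and where a whole thing is asked for, a point or a joint stands for the part that bears it (a point fixed in the world has none). Each returns a list of dicts, best first, with "p" (0 to 1); they miss things now and then, are a little off and sometimes report something else, mostly with a low value. They report only what shows in the picture. A call takes as long as a camera call.
- arm.silhouettes(target, picture): "pixels" (480x640 bool, what is visible of it) and "box" ([left, top, right, bottom] in pixels, round what is visible of it).
- arm.tip_of(target, picture): "point" ([column, row] in pixels: a listed point, or the origin of a listed thing).
The state is a dict: "time": time; "joint_pos": joint angles; "dq": joint speeds; "joint_efforts": joint torques, N m; "position": TCP position; "eef_rot": TCP orientation; "ft_force": force on the tool from outside, world axes, zero at the start; "ft_torque": the same for the moment, N m; "opening": finger opening in m; "finger_force": force on a finger pad.
Only numpy, scipy, OpenCV 4.12 (cv2) and the standard library are available. Lean on these libraries where they do the work, as an engineer would, in place of code of your own. Each camera call takes 0.05 s, during which the arm holds its last target. There are 200 camera calls.

TASK

Put the four loose microscope objectives away: stand each one, nose up, in the open black jar base of its own size, the smallest objective in the smallest base and so on up to the largest in the largest, so that I can screw the covers on. Set them down gently, without dropping any of them or letting one fall over, and leave the two black eyepieces standing where they are.

Things in the scene. Friction and masses are not known exactly. Their poses are not given: they have to be found in the camera images.
- objective_small: the smallest of four loose microscope objectives: bright metal barrel 24 mm in diameter, 40 mm tall, standing nose up on the bench on its brass thread end. The barrel is cylindrical from 4 to 30 mm above the underside (grip it there), and tapers above to a narrow front lens. Rigid, at most 100 g. Origin: centre of the underside; z towards the nose.
- objective_medium: the second smallest of four loose microscope objectives: bright metal barrel 32 mm in diameter, 48 mm tall, standing nose up on the bench on its brass thread end. The barrel is cylindrical from 4 to 35 mm above the underside (grip it there), and tapers above to a narrow front lens. Rigid, at most 200 g. Origin: centre of the underside; z towards the nose.
- objective_large: the second largest of four loose microscope objectives: bright metal barrel 42 mm in diameter, 58 mm tall, standing nose up on the bench on its brass thread end. The barrel is cylindrical from 4 to 42 mm above the underside (grip it there), and tapers above to a narrow front lens. Rigid, at most 370 g. Origin: centre of the underside; z towards the nose.
- objective_macro: the largest of four loose microscope objectives: bright metal barrel 54 mm in diameter, 68 mm tall, standing nose up on the bench on its brass thread end. The barrel is cylindrical from 4 to 48 mm above the underside (grip it there), and tapers above to a narrow front lens. Rigid, at most 590 g. Origin: centre of the underside; z towards the nose.
- jar_base_small: the smallest of four storage-jar bases, for the smallest objective: a loose, rigid, low, round, open black plastic cup of about 100 g standing on the bench, with a light grey floor pad, outer diameter 48 mm, inner diameter 40 mm, rim 12 mm high, floor 5 mm above the bench. Origin: centre of the underside; z up.
- jar_base_medium: the second smallest of four storage-jar bases, for the second smallest objective: a loose, rigid, low, round, open black plastic cup of about 100 g standing on the bench, with a light grey floor pad, outer diameter 60 mm, inner diameter 52 mm, rim 12 mm high, floor 5 mm above the bench. Origin: centre of the underside; z up.
- jar_base_large: the second largest of four storage-jar bases, for the second largest objective: a loose, rigid, low, round, open black plastic cup of about 100 g standing on the bench, with a light grey floor pad, outer diameter 72 mm, inner diameter 64 mm, rim 12 mm high, floor 5 mm above the bench. Origin: centre of the underside; z up.
- jar_base_macro: the largest of four storage-jar bases, for the largest objective: a loose, rigid, low, round, open black plastic cup of about 100 g standing on the bench, with a light grey floor pad, outer diameter 86 mm, inner diameter 78 mm, rim 12 mm high, floor 5 mm above the bench. Origin: centre of the underside; z up.
- eyepiece_a: one of two like eyepieces, not to be moved: all black from above, with a flat rubber top 44 mm wide and a small dark lens in it, 50 mm tall, on a 30 mm dark steel tube, standing loose on the bench. Origin: centre of the underside; z up.
- eyepiece_b: one of two like eyepieces, not to be moved: all black from above, with a flat rubber top 44 mm wide and a small dark lens in it, 50 mm tall, on a 30 mm dark steel tube, standing loose on the bench. Origin: centre of the underside; z up.

How it is judged:
By the outcome, as a careful person would: the job done as asked, in the order asked, and still so for the second after the job is handed in, with the robot touching nothing.
It also fails if it takes over 104 s, if anything falls off the work surface, if the arm or the gripper's body presses on something with over 40 N, if the wrist force passes 120 N, or if a joint passes its speed limit or range.

## Working session

There is one attempt and no reset: what is moved stays moved. The work goes in short steps, Python scripts to look and compute and a shell command to move; the robot and the scene stay as the last step left them, time stands still between calls to the robot, and variables do not carry over. Pictures are saved under pics/ and viewed, at most 14 in all, crops included, and the job is handed in when it is done.

```bash
mkdir -p pics; cat > h.py <<'E'
import numpy as np,cv2
from bench import arm
def K(c):
    f=240/np.tan(np.radians(c["fov_y"])/2); return f
def ray(c,uv,R=None,p=None):
    """world origin, direction of pixel"""
    f=K(c); d=(np.array(uv,float)-[c["cx"],c["cy"]])/f
    s=d.copy()
    for _ in range(20): s=d/(1+c["k1"]*(s@s))
    v=np.array([s[0],s[1],1.])
    if "world_to_cam" in c: T=np.linalg.inv(np.array(c["world_to_cam"]))
    else:
        W=np.eye(4);W[:3,:3]=R;W[:3,3]=p;T=W@np.array(c["T_tool_cam"])
    return T[:3,3],T[:3,:3]@v
def onz(c,uv,z,R=None,p=None):
    o,d=ray(c,uv,R,p); return o+d*(z-o[2])/d[2]
def save(c,n): cv2.imwrite("pics/"+n,np.ascontiguousarray(c["img"][:,:,::-1]))
N=["objective_small","objective_medium","objective_large","objective_macro","jar_base_small","jar_base_medium","jar_base_large","jar_base_macro","eyepiece_a"]
E
python3 - <<'E'
from h import *
for n in ["top","scene"]:
    c=arm.camera(n); save(c,n+"0.png")
    print(n,c["fov_y"],c["k1"],np.round(np.linalg.inv(np.array(c["world_to_cam"])),3).tolist())
    for t in N:
        for r in arm.tip_of(t,c)[:2]:
            print(t,round(r["p"],2),np.round(r["point"],1),np.round(onz(c,r["point"],0.005 if "jar" in t else 0),4))
s=arm.read_state(); print(s["position"],s["eef_rot"],s["opening"],s["time"])
E
```

```text
top 48.80207807177086 -0.14025427512870778 [[0.008, -0.998, 0.059, 0.44], [-1.0, -0.006, 0.024, -0.018], [-0.023, -0.06, -0.998, 1.258], [0.0, 0.0, 0.0, 1.0]]
objective_small 0.4 [326.6 267.3] [0.4491 0.0098 0.    ]
objective_medium 0.52 [491.4 252.3] [ 0.4871 -0.385   0.    ]
objective_large 0.82 [214.7 299.4] [0.3696 0.2776 0.    ]
objective_macro 0.97 [273.1 265.5] [0.4523 0.1375 0.    ]
jar_base_small 0.8 [324.9 190.6] [0.6321 0.0152 0.005 ]
jar_base_medium 0.82 [392.3 270.1] [ 0.4435 -0.1458  0.005 ]
jar_base_macro 0.76 [172.5 232.6] [0.5293 0.3836 0.005 ]
jar_base_macro 0.62 [323.  187.9] [0.6386 0.0198 0.005 ]
eyepiece_a 0.57 [422.9 208.9] [ 0.5902 -0.2197  0.    ]
eyepiece_a 0.52 [438.7 301.6] [ 0.3692 -0.2572  0.    ]
scene 49.9215150421797 -0.0664996010402287 [[-0.762, 0.353, -0.543, 0.986], [0.648, 0.398, -0.65, 0.596], [-0.013, -0.847, -0.532, 0.507], [0.0, 0.0, 0.0, 1.0]]
objective_small 0.69 [330.3 246.9] [0.454  0.0055 0.    ]
objective_small 0.24 [384.1 281.3] [0.458  0.1433 0.    ]
objective_medium 0.54 [210.2 185.8] [ 0.4859 -0.3675  0.    ]
objective_large 0.59 [484.3 298. ] [0.3719 0.2792 0.    ]
jar_base_small 0.93 [251.6 291.8] [0.6425 0.0275 0.005 ]
jar_base_medium 0.77 [288.2 213.5] [ 0.4391 -0.1385  0.005 ]
jar_base_large 0.71 [344.8 342.6] [0.6106 0.2109 0.005 ]
jar_base_macro 0.69 [487.2 390.2] [0.5355 0.394  0.005 ]
eyepiece_a 0.98 [206.5 224.5] [ 0.5824 -0.2183  0.    ]
eyepiece_a 0.59 [279.4 188.3] [ 0.3765 -0.2513  0.    ]
[0.1977118  0.56650546 0.22260093] [[-9.44143684e-01  3.29534069e-01 -2.43027214e-05]
 [ 3.29534070e-01  9.44143684e-01 -1.91123615e-05]
 [ 1.66470866e-05 -2.60533900e-05 -1.00000000e+00]] 0.08782746380298685 1.0
```

View pics/top0.png

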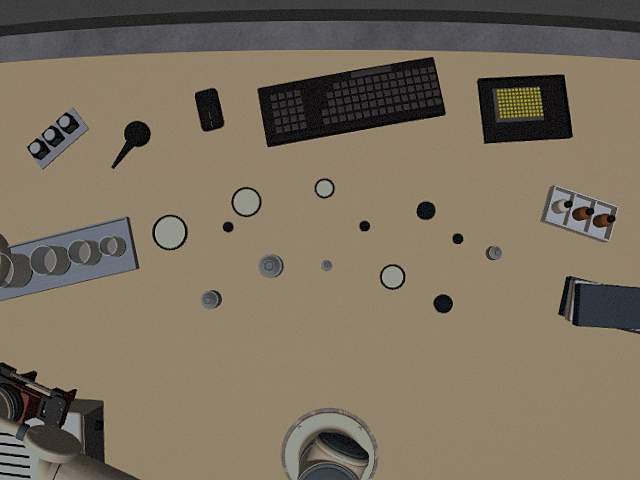

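View pics/scene0.png

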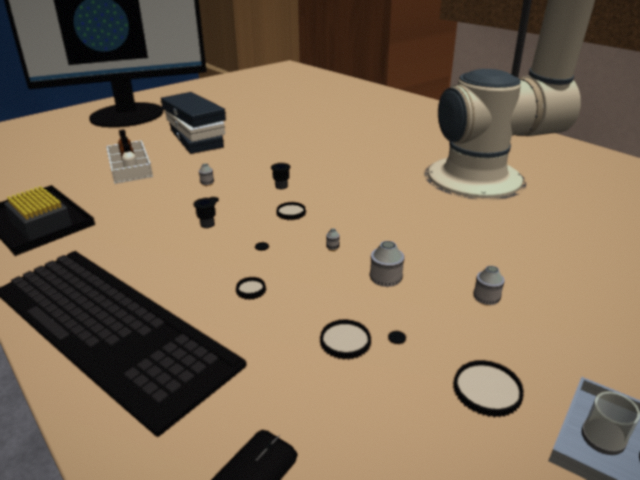

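```bash
ls; python3 - <<'E'
from h import *
c=arm.camera("top")
for t in N:
    for r in arm.silhouettes(t,c)[:3]:
        b=np.array(r["box"]); print(t,round(r["p"],2),b,r["pixels"].sum())
from scipy.spatial.transform import Rotation
E
```

```text
h.py
pics
objective_small 0.65 [322.5 260.4 331.9 270. ] 95
objective_medium 0.7 [486.  244.2 504.2 260.1] 174
objective_large 0.78 [201.9 288.1 224.2 309.5] 302
objective_macro 0.67 [261.  254.6 286.  279.7] 459
jar_base_small 0.89 [313.6 178.5 332.8 196.8] 301
jar_base_small 0.18 [259.1 252.5 286.2 279.7] 457
jar_base_medium 0.62 [380.4 260.4 404.8 287.2] 512
jar_base_large 0.77 [230.2 187.  263.8 214.2] 721
jar_base_macro 0.73 [151.9 216.1 189.  248.7] 933
eyepiece_a 0.82 [433.1 295.5 451.9 313.6] 304
eyepiece_a 0.7 [416.3 203.1 437.  220.2] 273
```

The top view shows the objectives at about (327,265), (494,253), (211,299) and (270,265). The bases are at (324,188), (392,277), (246,202) and (170,232), and the eyepieces at (426,210) and (443,303). The three small dark discs are clutter. Next I'll refine these positions with a model fit on saturation masks.

```bash
cat >> h.py <<'E'
from scipy.optimize import least_squares
SH={"objective_small":[(0,.011),(.004,.012),(.030,.012),(.040,.005)],"objective_medium":[(0,.015),(.004,.016),(.035,.016),(.048,.007)],
"objective_large":[(0,.02),(.004,.021),(.042,.021),(.058,.009)],"objective_macro":[(0,.026),(.004,.027),(.048,.027),(.068,.011)],
"jar_base_small":[(0,.024),(.012,.024)],"jar_base_medium":[(0,.03),(.012,.03)],"jar_base_large":[(0,.036),(.012,.036)],"jar_base_macro":[(0,.043),(.012,.043)],
"eyepiece_a":[(.04,.022),(.05,.022)]}
def proj(c,P,R=None,p=None):
    if "world_to_cam" in c: M=np.array(c["world_to_cam"])
    else:
        W=np.eye(4);W[:3,:3]=R;W[:3,3]=p;M=np.linalg.inv(W@np.array(c["T_tool_cam"]))
    q=P@M[:3,:3].T+M[:3,3]; s=q[:,:2]/q[:,2:]; s=s*(1+c["k1"]*(s**2).sum(1,keepdims=True))
    return s*K(c)+[c["cx"],c["cy"]]
def hull(c,t,xy,R=None,p=None):
    a=np.linspace(0,2*np.pi,60)
    P=np.vstack([np.c_[xy[0]+r*np.cos(a),xy[1]+r*np.sin(a),0*a+z] for z,r in SH[t]])
    return cv2.convexHull(proj(c,P,R,p).astype(np.float32))
def fit(c,t,xy0,R=None,p=None):
    """xy whose model outline has the bounding box and centroid of the unsaturated blob at xy0"""
    hsv=cv2.cvtColor(np.ascontiguousarray(c["img"]),cv2.COLOR_RGB2HSV).astype(int)
    m=((hsv[...,1]<70)|(hsv[...,2]<45)).astype(np.uint8)
    h=hull(c,t,xy0,R,p); u,v=h[:,0].mean(0)
    n,L,S,C=cv2.connectedComponentsWithStats(m)
    near=np.zeros_like(m); cv2.fillPoly(near,[h.astype(np.int32)],1)
    k=np.bincount(L[(near>0)&(m>0)],minlength=n); k[0]=0; k=k.argmax()
    blob=cv2.convexHull(np.argwhere(L==k)[:,::-1].astype(np.float32)); M=cv2.moments(blob); tgt=np.array([M["m10"],M["m01"]])/M["m00"]
    def f(x):
        M=cv2.moments(hull(c,t,x,R,p)); return np.array([M["m10"],M["m01"]])/M["m00"]-tgt
    r=least_squares(f,xy0,diff_step=1e-2,x_scale=.01)
    return r.x,S[k][4],cv2.contourArea(hull(c,t,r.x,R,p))
E
python3 - <<'E'
from h import *
G={"objective_small":(.449,.01),"objective_medium":(.487,-.375),"objective_large":(.37,.277),"objective_macro":(.452,.138),"jar_base_small":(.64,.02),"jar_base_medium":(.44,-.142),"jar_base_large":(.61,.21),"jar_base_macro":(.532,.389)}
for n in ["top","scene"]:
    c=arm.camera(n)
    for t,g in G.items():
        x,a,b=fit(c,t,g); print(n,t,np.round(x,4),a,round(b))
    for g in [(.59,-.22),(.37,-.255)]: print(np.round(fit(c,"eyepiece_a",g)[0],4))
c=arm.camera("wrist");print(c["fov_y"],np.round(c["T_tool_cam"],3).tolist(),c["k1"])
E
```

```text
top objective_small [0.5144 0.027 ] 195403 89
top objective_medium [0.5141 0.0269] 195403 158
top objective_large [0.5138 0.0267] 195403 273
top objective_macro [0.5135 0.0265] 195403 450
top jar_base_small [0.5151 0.0274] 195403 327
top jar_base_medium [0.5151 0.0274] 195403 509
top jar_base_large [0.515  0.0274] 195403 731
top jar_base_macro [0.515  0.0274] 195403 1041
[0.5127 0.026 ]
[0.5127 0.026 ]
scene objective_small [0.45  0.007] 224 271
scene objective_medium [ 0.4815 -0.39  ] 237 291
scene objective_large [0.3673 0.2797] 906 999
scene objective_macro [0.447  0.1362] 1249 1340
scene jar_base_small [0.6383 0.0179] 469 596
scene jar_base_medium [ 0.4284 -0.1441] 366 477
scene jar_base_large [0.605  0.2051] 1485 1716
scene jar_base_macro [0.5312 0.3915] 2875 3198
[ 0.5915 -0.1926]
[ 0.3884 -0.2285]
65.89376421989647 [[0.001, -0.968, -0.251, 0.068], [1.0, 0.001, -0.0, 0.0], [0.0, -0.251, 0.968, -0.162], [0.0, 0.0, 0.0, 1.0]] -0.07716600224932098
```

```bash
sed -i 's/    m=((hsv.*/    I=cv2.GaussianBlur(np.ascontiguousarray(c["img"]),(3,3),0).astype(int); m=((I[...,0]-I[...,2])<THR[0]).astype(np.uint8)/; s/^from scipy.optimize/THR=[25]\n&/' h.py
python3 - <<'E'
from h import *
import h
G={"objective_small":(.449,.01),"objective_medium":(.487,-.385),"objective_large":(.37,.277),"objective_macro":(.452,.138),"jar_base_small":(.64,.02),"jar_base_medium":(.44,-.142),"jar_base_large":(.61,.21),"jar_base_macro":(.532,.389)}
for n in ["top","scene"]:
    c=arm.camera(n); I=c["img"].astype(int); 
    print("bench",I[240:250,300:310].mean((0,1)),I[330:340,220:230].mean((0,1)))
    D=I[...,0]-I[...,2]; h.THR[0]=np.median(D[200:300,200:450])*.55
    for t,g in G.items():
        x,a,b=fit(c,t,g); print(n,t,np.round(x,4),a,round(b))
    for g in [(.59,-.22),(.37,-.255)]: print(np.round(fit(c,"eyepiece_a",g)[0],4))
E
```

```text
bench [146.01 130.81 106.44] [145.7  130.72 106.84]
top objective_small [0.4543 0.0106] 93 85
top objective_medium [ 0.4857 -0.3845] 191 193
top objective_large [0.3717 0.2815] 313 315
top objective_macro [0.4518 0.1403] 474 473
top jar_base_small [0.6381 0.0165] 305 329
top jar_base_medium [ 0.4281 -0.1453] 497 519
top jar_base_large [0.6049 0.2046] 696 725
top jar_base_macro [0.5306 0.3909] 982 1011
[ 0.5815 -0.2184]
[ 0.3682 -0.2581]
bench [191.17 160.25 122.23] [190.1 158.5 121.7]
scene objective_small [0.4518 0.0085] 240 272
scene objective_medium [ 0.4833 -0.3863] 251 292
scene objective_large [0.3687 0.2805] 929 1002
scene objective_macro [0.4483 0.1376] 1271 1345
scene jar_base_small [0.6381 0.0177] 543 595
scene jar_base_medium [ 0.4281 -0.1441] 430 477
scene jar_base_large [0.605  0.2052] 1625 1716
scene jar_base_macro [0.531  0.3914] 3079 3195
[ 0.592  -0.1925]
[ 0.3884 -0.2282]
```

The top and scene fits agree to about 3 mm. I'll square the tool to the world axes and fly to the small objective.

```bash
python3 -m creep '0 0 0 0 0 -0.962;0 0 0 0 0 -0.962;0 0 0 0 0 -0.962;0 0 0 0 0 -0.962;-0.53 -1 0.15 0 0 0;-0.53 -1 0.15 0 0 0;-0.53 -1 0.15 0 0 0;-0.53 -1 0.15 0 0 0;-0.53 -1 0.15 0 0 0;-0.53 -1 0.15 0 0 0;-0.53 -1 0.15 0 0 0;-0.53 -1 0.15 0 0 0;-0.53 -1 0.15 0 0 0;-0.53 -1 0.15 0 0 0;-0.53 -1 0.15 0 0 0;-0.53 -1 0.15 0 0 0;-0.53 -1 0.15 0 0 0;-0.53 -1 0.15 0 0 0;-0.53 -1 0.15 0 0 0;-0.53 -1 0.15 0 0 0' -1
python3 -m creep '0 -0.86 0 0 0 0;0 -0.86 0 0 0 0;0 -0.86 0 0 0 0;0 0 0 0 0 0;0 0 0 0 0 0'
cat >> h.py <<'E'
def look(name,targets,show=True):
    s=arm.read_state(); R=np.array(s["eef_rot"]);p=np.array(s["position"]); c=arm.camera("wrist")
    if show: save(c,name)
    print("t",s["time"],"p",np.round(p,4),"open",s["opening"])
    I=c["img"].astype(int); D=I[...,0]-I[...,2]; THR[0]=np.percentile(D,75)*.55
    for t,g in targets.items(): 
        x,a,b=fit(c,t,g,R,p); print(t,np.round(x,4),a,round(b))
    return c,R,p
E
python3 - <<'E'
from h import *
c,R,p=look("w1.png",{"objective_small":(.453,.0095)})
print(np.round(R,3))
for r in arm.tip_of("objective_small",c): print(r["p"],onz(c,r["point"],0,R,p))
E
```

```text
time: 3.75
position: [0.4526, 0.0851, 0.1507]
eef_rot: [[-1.0, 0.0, 0.001], [0.0, 1.0, 0.0], [-0.001, 0.0, -1.0]]
ft_force: [1.5, -0.2, 0.1]
opening: 0.0879
finger_force: 0.0
time: 4.25
position: [0.4521, 0.0091, 0.1507]
eef_rot: [[-1.0, 0.001, 0.0], [0.001, 1.0, 0.001], [-0.0, 0.001, -1.0]]
ft_force: [-0.2, 0.3, 1.1]
opening: 0.0879
finger_force: 0.0
t 4.25 p [0.4521 0.0091 0.1507] open 0.08792589656613477
objective_small [0.4545 0.0102] 852 872
[[-1.     0.001  0.   ]
 [ 0.001  1.     0.001]
 [-0.     0.001 -1.   ]]
0.91 [0.45169932 0.01238303 0.        ]
```

View pics/w1.png

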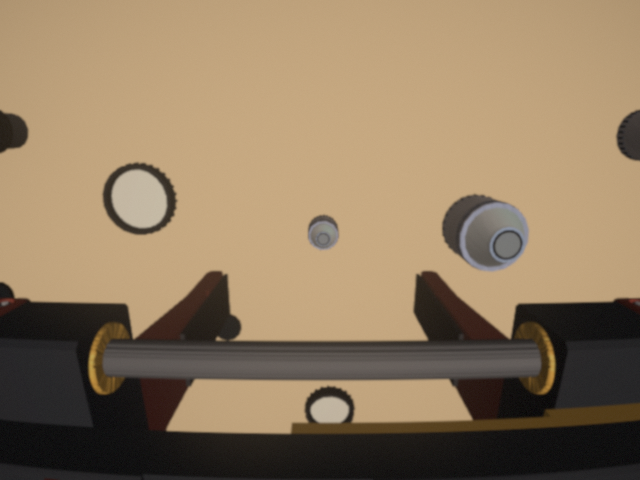

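The small objective at (323,233) is centred between the fingertips at (222,275) and (427,275). I'll descend to TCP z of about 10 mm and grip.

```bash
python3 -m creep '-0.05 0.02 1 0 0 0;0 0 1 0 0 0;0 0 1 0 0 0;0 0 1 0 0 0;0 0 0.4 0 0 0;0 0 0.29 0 0 0;0 0 0 0 0 0;0 0 0 0 0 0'
python3 -m creep '0 0 0 0 0 0;0 0 0 0 0 0;0 0 0 0 0 0;0 0 0 0 0 0;0 0 0 0 0 0;0 0 0 0 0 0;0 0 0 0 0 0' 1
```

```text
time: 5.15
position: [0.4545, 0.0099, 0.0113]
eef_rot: [[-1.0, -0.0, 0.002], [-0.0, 1.0, -0.0], [-0.002, -0.0, -1.0]]
ft_force: [0.0, -0.1, 0.4]
opening: 0.0881
finger_force: 0.0
time: 5.85
position: [0.4536, 0.0097, 0.0099]
eef_rot: [[-1.0, 0.0, -0.0], [0.0, 1.0, -0.0], [0.0, -0.0, -1.0]]
ft_force: [-0.8, -0.5, -0.7]
opening: 0.0355
finger_force: 0.0
```

```bash
python3 -m creep '0 0 0 0 0 0;0 0 0 0 0 0;0 0 0 0 0 0;0 0 0 0 0 0;0 0 0 0 0 0'

```

```text
time: 6.35
position: [0.4536, 0.0097, 0.0099]
eef_rot: [[-1.0, -0.0, -0.0], [-0.0, 1.0, 0.0], [0.0, 0.0, -1.0]]
ft_force: [0.2, -0.6, 0.3]
opening: 0.0236
finger_force: 30.0
```

```bash
python3 -m creep '0 0 -0.5 0 0 0;0 0 -1 0 0 0;0 0 -0.8 0 0 0;-0.5 0.04 0 0 0 0;-0.85 0.04 0 0 0 0;-0.85 0.04 0 0 0 0;-0.85 0.04 0 0 0 0;-0.85 0.04 0 0 0 0;-0.85 0.04 0 0 0 0;-0.85 0.04 0 0 0 0;-0.55 0 0 0 0 0;0 0 0 0 0 0;0 0 0 0 0 0'
python3 - <<'E'
from h import *
c,R,p=look("w2.png",{})
for t in ["objective_small","jar_base_small"]:
  for r in arm.tip_of(t,c): print(t,r["p"],onz(c,r["point"],.005 if "jar" in t else p[2]-.01,R,p))
E
```

```text
time: 7.65
position: [0.6379, 0.0181, 0.0793]
eef_rot: [[-1.0, -0.0, -0.001], [-0.0, 1.0, -0.0], [0.001, -0.0, -1.0]]
ft_force: [-0.6, -0.0, -1.4]
opening: 0.0238
finger_force: 30.0
t 7.65 p [0.6379 0.0181 0.0793] open 0.023777395399568167
objective_small 0.84 [0.63776982 0.0178464  0.06925575]
jar_base_small 0.9 [0.63720449 0.01487736 0.005     ]
jar_base_small 0.73 [0.66343796 0.01896634 0.005     ]
```

View pics/w2.png

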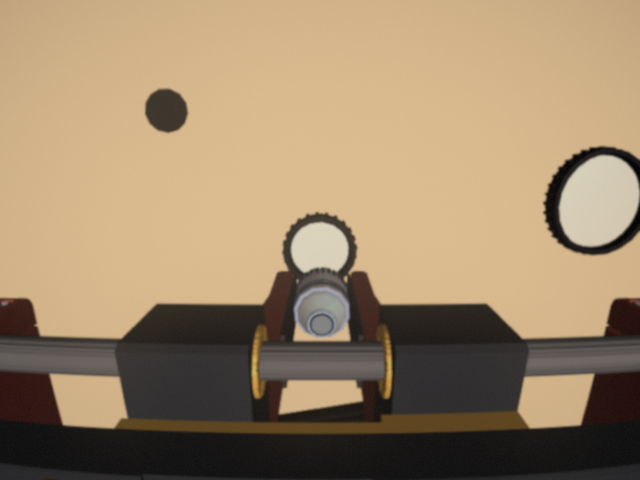

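The small objective is held at (322,300). The base at (319,248) sits directly below along the view line, with y aligned. Lowering.

```bash
python3 -m creep '0 0 0.9 0 0 0;0 0 0.7 0 0 0;0 0 0.3 0 0 0;0 0 0.15 0 0 0;0 0 0.07 0 0 0;0 0 0 0 0 0;0 0 0 0 0 0;0 0 0 0 0 0'
python3 -m creep '0 0 0.02 0 0 0;0 0 0 0 0 0;0 0 0 0 0 0'
```

```text
time: 8.6
position: [0.6386, 0.0181, 0.0163]
eef_rot: [[-1.0, -0.0, 0.001], [-0.0, 1.0, -0.0], [-0.001, -0.0, -1.0]]
ft_force: [0.3, 0.4, -0.4]
opening: 0.0233
finger_force: 30.0
time: 8.9
position: [0.6383, 0.0181, 0.0149]
eef_rot: [[-1.0, -0.0, 0.0], [-0.0, 1.0, -0.0], [-0.0, -0.0, -1.0]]
ft_force: [0.8, 0.7, -0.5]
opening: 0.0234
finger_force: 30.0
```

```bash
python3 -m creep '0 0 0.02 0 0 0;0 0 0 0 0 0;0 0 0 0 0 0'
```

```text
time: 9.2
position: [0.6383, 0.0181, 0.0149]
eef_rot: [[-1.0, -0.0, 0.001], [-0.0, 1.0, -0.0], [-0.001, -0.0, -1.0]]
ft_force: [-2.0, 0.6, 4.5]
opening: 0.0231
finger_force: 30.0
```

```bash
python3 -m creep '0 0 0 0 0 0;0 0 0 0 0 0;0 0 0 0 0 0;0 0 0 0 0 0;0 0 0 0 0 0;0 0 0 0 0 0;0 0 -0.5 0 0 0;0 0 -1 0 0 0;0 0 -1 0 0 0;0 0 -1 0 0 0;0 0 -0.8 0 0 0;0.4 -1 0 0 0 0;0.4 -1 0 0 0 0;0.4 -1 0 0 0 0;0.4 -1 0 0 0 0;0.4 -1 0 0 0 0;0.4 -1 0 0 0 0' -1
python3 -m creep '0.4 -1 0 0 0 0;0.4 -1 0 0 0 0;0.4 -1 0 0 0 0;0.4 -1 0 0 0 0;0.4 -1 0 0 0 0;0.4 -1 0 0 0 0;0.32 -0.9 0 0 0 0;0 -0.5 0 0 0 0;0 0 0 0 0 0;0 0 0 0 0 0'
python3 - <<'E'
from h import *
c,R,p=look("w3.png",{"objective_medium":(.4845,-.3855)})
for r in arm.tip_of("objective_medium",c): print(r["p"],onz(c,r["point"],0,R,p))
c=arm.camera("top");print(fit(c,"jar_base_small",(.638,.018)))
save(c,"top1.png")
E
```

```text
time: 10.9
position: [0.5657, -0.1631, 0.1447]
eef_rot: [[-1.0, -0.0, 0.002], [-0.0, 1.0, -0.001], [-0.002, -0.001, -1.0]]
ft_force: [0.4, -0.0, -0.1]
opening: 0.0879
finger_force: 0.0
time: 11.9
position: [0.4851, -0.3832, 0.1435]
eef_rot: [[-1.0, -0.0, 0.0], [-0.0, 1.0, 0.001], [-0.0, 0.001, -1.0]]
ft_force: [0.2, 0.7, -0.4]
opening: 0.0876
finger_force: 0.0
t 11.9 p [ 0.4851 -0.3832  0.1435] open 0.08763617793604435
objective_medium [ 0.4855 -0.3842] 1588 1621
0.79 [ 0.48648726 -0.38280028  0.        ]
(array([0.63795275, 0.01705316]), np.int32(370), 329.10749787674285)
```

View pics/w3.png

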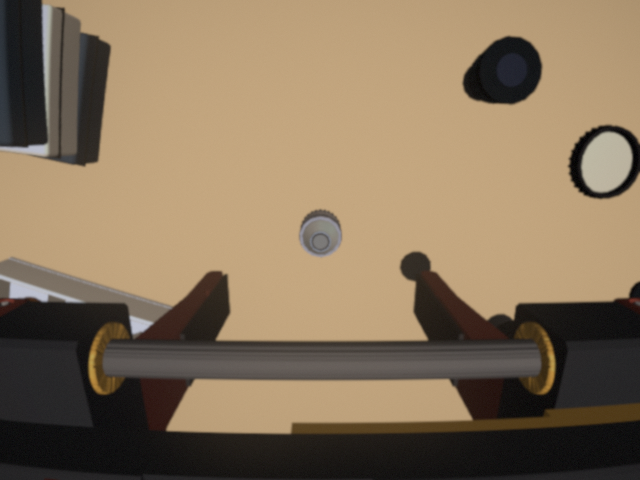

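The medium objective at (320,235) is centred between the fingers. The dark disc at (415,265) lies beyond the finger path. Descending to grip.

```bash
python3 -m creep '0 -0.04 1 0 0 0;0 0 1 0 0 0;0 0 1 0 0 0;0 0 0.8 0 0 0;0 0 0.35 0 0 0;0 0 0.2 0 0 0;0 0 0 0 0 0;0 0 0 0 0 0'
python3 -m creep '0 0 0 0 0 0;0 0 0 0 0 0;0 0 0 0 0 0;0 0 0 0 0 0;0 0 0 0 0 0;0 0 0 0 0 0;0 0 0 0 0 0;0 0 0 0 0 0;0 0 0 0 0 0;0 0 0 0 0 0;0 0 0 0 0 0' 1
```

```text
time: 12.85
position: [0.4853, -0.3855, 0.0143]
eef_rot: [[-1.0, -0.0, 0.002], [-0.0, 1.0, -0.001], [-0.002, -0.001, -1.0]]
ft_force: [-0.1, -0.1, 0.2]
opening: 0.0878
finger_force: 0.0
time: 13.95
position: [0.4845, -0.385, 0.0126]
eef_rot: [[-1.0, -0.0, -0.0], [-0.0, 1.0, 0.0], [0.0, 0.0, -1.0]]
ft_force: [-0.1, 1.0, -0.5]
opening: 0.0314
finger_force: 30.0
```

View pics/top1.png

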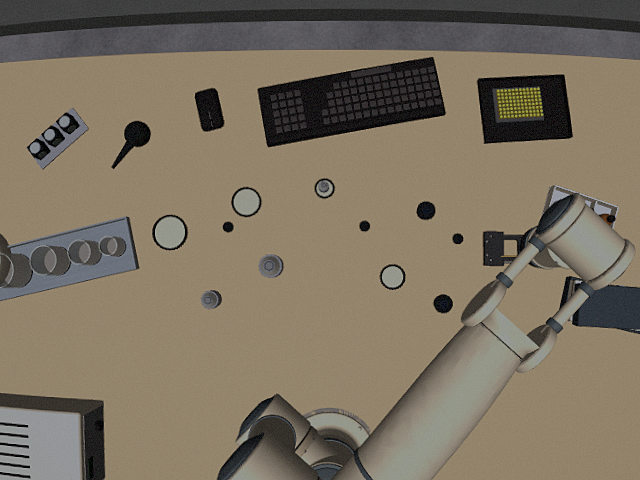

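The top view shows the small objective standing in its base at (324,188). Taking the medium one to its base.

```bash
python3 -m creep '0 0 -0.5 0 0 0;0 0 -1 0 0 0;0 0 -1 0 0 0;0 0 -0.4 0 0 0;0.2 0.6 0 0 0 0;0.2 0.9 0 0 0 0;0.2 0.9 0 0 0 0;0.2 0.9 0 0 0 0;0.2 0.9 0 0 0 0;0.2 0.9 0 0 0 0;0.2 0.9 0 0 0 0;0.2 0.9 0 0 0 0;0.2 0.8 0 0 0 0;0.08 0.3 0 0 0 0;0 0 0 0 0 0;0 0 0 0 0 0'
python3 - <<'E'
from h import *
c,R,p=look("w4.png",{})
for t in ["objective_medium","jar_base_medium"]:
  for r in arm.tip_of(t,c): print(t,r["p"],onz(c,r["point"],.005 if "jar" in t else p[2]-.0126,R,p))
E
```

```text
time: 15.55
position: [0.4283, -0.1457, 0.0997]
eef_rot: [[-1.0, -0.0, 0.0], [-0.0, 1.0, -0.001], [-0.0, -0.001, -1.0]]
ft_force: [0.0, -0.0, -1.4]
opening: 0.0316
finger_force: 30.0
t 15.55 p [ 0.4283 -0.1457  0.0997] open 0.0315670370475234
objective_medium 0.95 [ 0.43058228 -0.14614     0.08712419]
jar_base_medium 0.55 [ 0.42601423 -0.14383268  0.005     ]
```

View pics/w4.png

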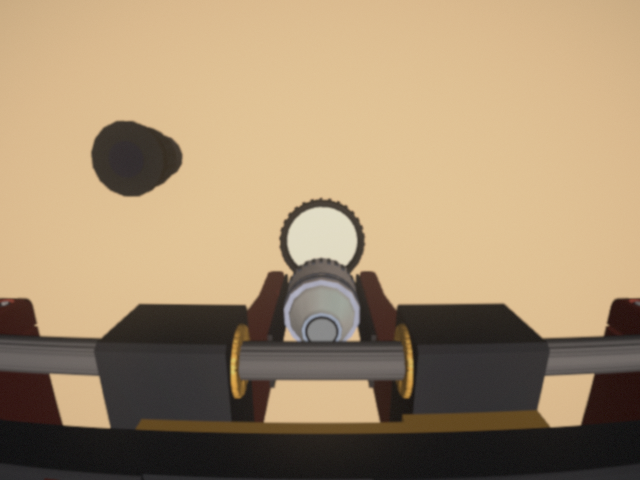

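The medium objective at (322,300) is aligned with its base at (322,240). Lowering to contact.

```bash
python3 -m creep '0 0.04 1 0 0 0;0 0 0.9 0 0 0;0 0 0.5 0 0 0;0 0 0.2 0 0 0;0 0 0.1 0 0 0;0 0 0.03 0 0 0;0 0 0 0 0 0;0 0 0 0 0 0;0 0 0.02 0 0 0;0 0 0 0 0 0;0 0 0 0 0 0'
```

```text
time: 16.8
position: [0.4284, -0.144, 0.0175]
eef_rot: [[-1.0, -0.0, 0.001], [-0.0, 1.0, -0.0], [-0.001, -0.0, -1.0]]
ft_force: [0.3, -0.3, -0.3]
opening: 0.0318
finger_force: 30.0
```

```bash
python3 -m creep '0 0 0.02 0 0 0;0 0 0 0 0 0;0 0 0 0 0 0'
```

```text
time: 17.1
position: [0.4284, -0.144, 0.0175]
eef_rot: [[-1.0, -0.0, 0.001], [-0.0, 1.0, -0.0], [-0.001, -0.0, -1.0]]
ft_force: [-1.6, 1.6, 4.9]
opening: 0.0312
finger_force: 30.0
```

```bash
python3 -m creep '0 0 0 0 0 0;0 0 0 0 0 0;0 0 0 0 0 0;0 0 0 0 0 0;0 0 0 0 0 0;0 0 0 0 0 0;0 0 -0.5 0 0 0;0 0 -1 0 0 0;0 0 -1 0 0 0;0 0 -1 0 0 0;0 0 -0.9 0 0 0;0.14 1 0 0 0 0;0.14 1 0 0 0 0;0.14 1 0 0 0 0;0.14 1 0 0 0 0;0.14 1 0 0 0 0;0.14 1 0 0 0 0;0.14 1 0 0 0 0' -1
python3 -m creep '0.14 1 0 0 0 0;0.14 1 0 0 0 0;0.14 1 0 0 0 0;0.14 1 0 0 0 0;0.14 1 0 0 0 0;0.14 1 0 0 0 0;0.12 0.7 0 0 0 0;0 0.5 0 0 0 0;0 0 0 0 0 0;0 0 0 0 0 0'
python3 - <<'E'
from h import *
c,R,p=look("w5.png",{"objective_large":(.37,.2805)})
for r in arm.tip_of("objective_large",c): print(r["p"],onz(c,r["point"],0,R,p))
E
```

```text
time: 18.9
position: [0.3985, 0.0672, 0.15]
eef_rot: [[-1.0, 0.0, 0.002], [0.0, 1.0, 0.0], [-0.002, 0.0, -1.0]]
ft_force: [0.9, 0.4, 0.2]
opening: 0.0876
finger_force: 0.0
time: 19.9
position: [0.3701, 0.2817, 0.1489]
eef_rot: [[-1.0, -0.0, 0.0], [-0.0, 1.0, -0.001], [-0.0, -0.001, -1.0]]
ft_force: [0.5, -0.4, -0.4]
opening: 0.0879
finger_force: 0.0
t 19.9 p [0.3701 0.2817 0.1489] open 0.08788766210173417
objective_large [0.3717 0.2808] 2682 2731
0.68 [0.37393519 0.28077081 0.        ]
```

View pics/w5.png

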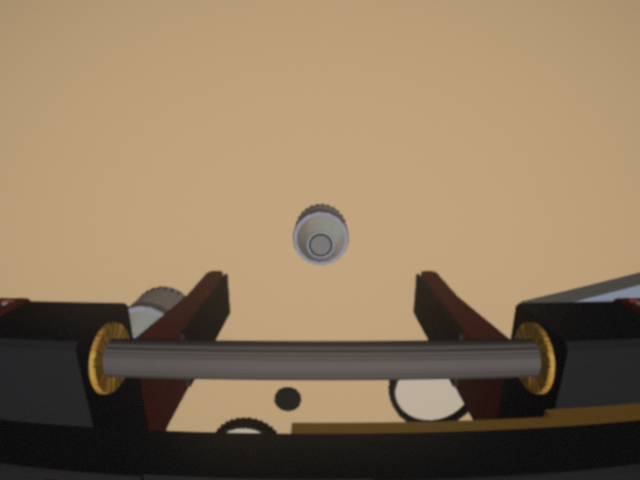

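The large objective at (321,236) is centred between the fingers. Descending to grip, then lifting.

```bash
python3 -m creep '-0.03 -0.02 1 0 0 0;0 0 1 0 0 0;0 0 1 0 0 0;0 0 0.9 0 0 0;0 0 0.35 0 0 0;0 0 0.18 0 0 0;0 0 0 0 0 0;0 0 0 0 0 0'
python3 -m creep '0 0 0 0 0 0;0 0 0 0 0 0;0 0 0 0 0 0;0 0 0 0 0 0;0 0 0 0 0 0;0 0 0 0 0 0;0 0 0 0 0 0;0 0 0 0 0 0;0 0 0 0 0 0;0 0 0 0 0 0' 1
```

```text
time: 20.8
position: [0.3717, 0.2819, 0.0172]
eef_rot: [[-1.0, 0.0, 0.002], [0.0, 1.0, 0.001], [-0.002, 0.001, -1.0]]
ft_force: [-0.1, -0.8, 0.3]
opening: 0.088
finger_force: 0.0
time: 21.8
position: [0.3708, 0.2814, 0.0156]
eef_rot: [[-1.0, 0.0, -0.0], [0.0, 1.0, -0.0], [0.0, -0.0, -1.0]]
ft_force: [0.0, -0.6, -0.2]
opening: 0.0415
finger_force: 30.0
```

```bash
python3 -m creep '0 0 -0.4 0 0 0;0 0 -0.9 0 0 0;0 0 -1 0 0 0;0 0 -0.6 0 0 0;-0.5 -0.17 -0.3 0 0 0;-0.8 -0.26 0 0 0 0;-0.8 -0.26 0 0 0 0;-0.8 -0.26 0 0 0 0;-0.8 -0.26 0 0 0 0;-0.8 -0.26 0 0 0 0;-0.8 -0.26 0 0 0 0;-0.8 -0.26 0 0 0 0;-0.8 -0.26 0 0 0 0;-0.6 -0.2 0 0 0 0;-0.31 -0.1 0 0 0 0;0 0 0 0 0 0;0 0 0 0 0 0'
python3 - <<'E'
from h import *
c,R,p=look("w6.png",{})
for t in ["objective_large","jar_base_large"]:
  for r in arm.tip_of(t,c): print(t,r["p"],onz(c,r["point"],.005 if "jar" in t else p[2]-.0156,R,p))
E
```

```text
time: 23.5
position: [0.6045, 0.2053, 0.1116]
eef_rot: [[-1.0, -0.0, -0.001], [-0.0, 1.0, 0.0], [0.001, 0.0, -1.0]]
ft_force: [-0.1, 0.3, -2.6]
opening: 0.041
finger_force: 30.0
t 23.5 p [0.6045 0.2053 0.1116] open 0.04104308962082085
objective_large 0.83 [0.6065133  0.20414682 0.0959714 ]
jar_base_large 0.66 [0.60252291 0.20477568 0.005     ]
```

View pics/w6.png

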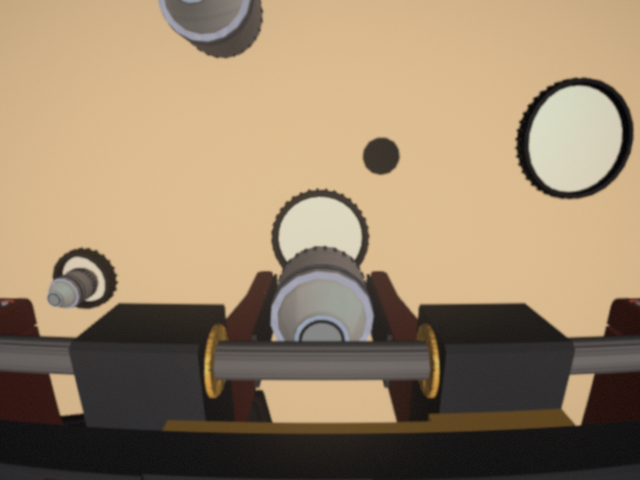

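The large objective at (322,305) is aligned with its base at (320,235), and the small one stands in its base at (85,280). Lowering.

```bash
python3 -m creep '0 0 1 0 0 0;0 0 1 0 0 0;0 0 0.6 0 0 0;0 0 0.25 0 0 0;0 0 0.11 0 0 0;0 0 0.05 0 0 0;0 0 0 0 0 0;0 0 0 0 0 0;0 0 0.03 0 0 0;0 0 0 0 0 0;0 0 0 0 0 0'
```

```text
time: 24.75
position: [0.6052, 0.205, 0.0207]
eef_rot: [[-1.0, 0.0, 0.0], [0.0, 1.0, 0.0], [-0.0, 0.0, -1.0]]
ft_force: [-0.3, -0.3, -1.5]
opening: 0.0414
finger_force: 30.0
```

```bash
python3 -m creep '0 0 0.02 0 0 0;0 0 0 0 0 0;0 0 0 0 0 0'
```

```text
time: 25.05
position: [0.6053, 0.205, 0.0206]
eef_rot: [[-1.0, 0.0, 0.001], [0.0, 1.0, 0.0], [-0.001, 0.0, -1.0]]
ft_force: [-1.9, -0.7, 4.1]
opening: 0.0417
finger_force: 30.0
```

```bash
python3 -m creep '0 0 0 0 0 0;0 0 0 0 0 0;0 0 0 0 0 0;0 0 0 0 0 0;0 0 0 0 0 0;0 0 0 0 0 0;0 0 -0.5 0 0 0;0 0 -1 0 0 0;0 0 -1 0 0 0;0 0 -1 0 0 0;0 0 -1 0 0 0;0.8 -0.34 0 0 0 0;0.8 -0.34 0 0 0 0;0.8 -0.34 0 0 0 0;0.8 -0.34 0 0 0 0;0.8 -0.34 0 0 0 0;0.7 -0.3 0 0 0 0;0.47 -0.2 0 0 0 0;0 0 0 0 0 0;0 0 0 0 0 0' -1
python3 - <<'E'
from h import *
c,R,p=look("w7.png",{"objective_macro":(.45,.139)})
for r in arm.tip_of("objective_macro",c): print(r["p"],onz(c,r["point"],0,R,p))
E
```

```text
time: 27.05
position: [0.4505, 0.1391, 0.1561]
eef_rot: [[-1.0, 0.0, 0.002], [0.0, 1.0, 0.001], [-0.002, 0.001, -1.0]]
ft_force: [-0.0, 0.4, 0.1]
opening: 0.0877
finger_force: 0.0
t 27.05 p [0.4505 0.1391 0.1561] open 0.08773472639298273
objective_macro [0.4517 0.139 ] 4264 4320
0.85 [0.4518608  0.13768264 0.        ]
```

View pics/w7.png

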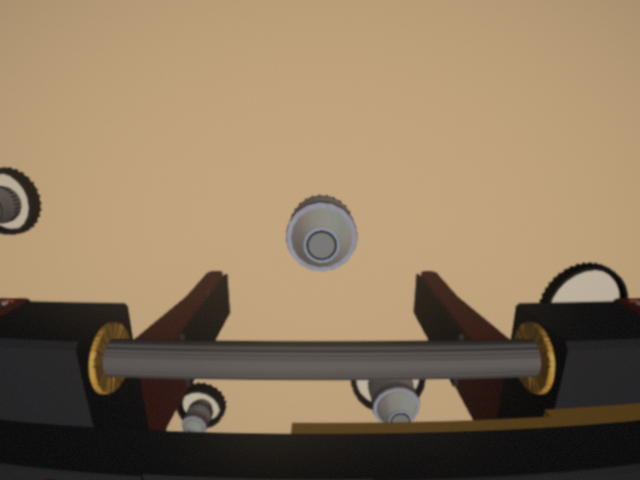

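The macro objective at (321,235) is centred between the fingers, and the three placed ones are standing. Descending to grip.

```bash
python3 -m creep '-0.03 0 1 0 0 0;0 0 1 0 0 0;0 0 1 0 0 0;0 0 0.9 0 0 0;0 0 0.4 0 0 0;0 0 0.2 0 0 0;0 0 0 0 0 0;0 0 0 0 0 0'
python3 -m creep '0 0 0 0 0 0;0 0 0 0 0 0;0 0 0 0 0 0;0 0 0 0 0 0;0 0 0 0 0 0;0 0 0 0 0 0;0 0 0 0 0 0;0 0 0 0 0 0;0 0 0 0 0 0' 1
```

```text
time: 27.95
position: [0.4519, 0.1393, 0.0213]
eef_rot: [[-1.0, -0.0, 0.002], [-0.0, 1.0, 0.0], [-0.002, 0.0, -1.0]]
ft_force: [-0.6, -0.1, -0.1]
opening: 0.0875
finger_force: 0.0
time: 28.85
position: [0.451, 0.139, 0.02]
eef_rot: [[-1.0, 0.0, 0.0], [0.0, 1.0, 0.0], [-0.0, 0.0, -1.0]]
ft_force: [-0.7, 0.2, 2.5]
opening: 0.0537
finger_force: 30.0
```

```bash
python3 -m creep '0 0 -0.3 0 0 0;0 0 -0.7 0 0 0;0 0 -0.9 0 0 0;0 0 -0.9 0 0 0;0 0 -0.6 0 0 0;-0.14 0.4 0 0 0 0;-0.24 0.75 0 0 0 0;-0.24 0.75 0 0 0 0;-0.24 0.75 0 0 0 0;-0.24 0.75 0 0 0 0;-0.24 0.75 0 0 0 0;-0.24 0.75 0 0 0 0;-0.24 0.75 0 0 0 0;-0.24 0.75 0 0 0 0;-0.24 0.75 0 0 0 0;-0.24 0.75 0 0 0 0;-0.12 0.5 0 0 0 0;0 0 0 0 0 0;0 0 0 0 0 0;0 0 0 0 0 0'
python3 - <<'E'
from h import *
c,R,p=look("w8.png",{})
for t in ["objective_macro","jar_base_macro"]:
  for r in arm.tip_of(t,c): print(t,r["p"],onz(c,r["point"],.005 if "jar" in t else p[2]-.02,R,p))
E
```

```text
time: 30.85
position: [0.5303, 0.3904, 0.1208]
eef_rot: [[-1.0, 0.0, -0.001], [0.0, 1.0, -0.001], [0.001, -0.001, -1.0]]
ft_force: [-0.3, -0.5, -4.8]
opening: 0.0537
finger_force: 30.0
t 30.85 p [0.5303 0.3904 0.1208] open 0.05367089231665923
objective_macro 0.72 [0.52965783 0.38924695 0.1007509 ]
jar_base_macro 0.8 [0.5282717  0.39010434 0.005     ]
```

View pics/w8.png

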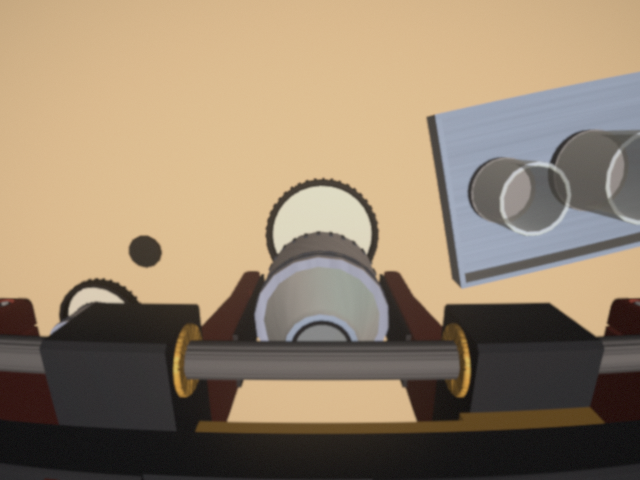

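The macro objective at (322,305) is aligned with its base at (322,235). I want to know how close the tray with the covers, corner (460,285), comes to the fingers and body.

```bash
python3 - <<'E'
from h import *
s=arm.read_state(); R=np.array(s["eef_rot"]);p=np.array(s["position"]); c=arm.camera("wrist")
for uv,z in [((460,285),.0),((460,285),.02),((432,118),.02),((500,190),.01)]: print(uv,z,onz(c,uv,z,R,p))
for z in (.04,.06,.08): print(z,onz(c,(535,198),z,R,p),"left",onz(c,(500,198),z,R,p))
E
```

```text
(460, 285) 0.0 [0.57545331 0.505179   0.        ]
(460, 285) 0.02 [0.56751385 0.49710077 0.02      ]
(432, 118) 0.02 [0.44484952 0.46648263 0.02      ]
(500, 190) 0.01 [0.49536202 0.52485547 0.01      ]
0.04 [0.49693868 0.53557298 0.04      ] left [0.49718465 0.51075412 0.04      ]
0.06 [0.49413301 0.52367935 0.06      ] left [0.49435882 0.50089471 0.06      ]
0.08 [0.49132733 0.51178573 0.08      ] left [0.49153298 0.4910353  0.08      ]
```

The tray edge (y of about 0.48) and the covers (about 50 mm tall, y > 0.49) clear the fingers (y < 0.45) and the body (z > 0.1). Lowering.

```bash
python3 -m creep '0 0.02 0.7 0 0 0;0 0 1 0 0 0;0 0 0.8 0 0 0;0 0 0.35 0 0 0;0 0 0.18 0 0 0;0 0 0.1 0 0 0;0 0 0 0 0 0;0 0 0 0 0 0;0 0 0.04 0 0 0;0 0 0 0 0 0;0 0 0 0 0 0'
```

```text
time: 32.15
position: [0.5308, 0.3917, 0.027]
eef_rot: [[-1.0, -0.0, 0.0], [-0.0, 1.0, 0.0], [-0.0, 0.0, -1.0]]
ft_force: [0.0, -0.5, -4.6]
opening: 0.0538
finger_force: 30.0
```

```bash
python3 -m creep '0 0 0.04 0 0 0;0 0 0 0 0 0;0 0 0 0 0 0'; python3 -m creep '0 0 0.02 0 0 0;0 0 0 0 0 0;0 0 0 0 0 0'
```

```text
time: 32.45
position: [0.5307, 0.3916, 0.0254]
eef_rot: [[-1.0, -0.0, -0.0], [-0.0, 1.0, -0.0], [0.0, -0.0, -1.0]]
ft_force: [-0.4, 0.9, -4.8]
opening: 0.0534
finger_force: 30.0
time: 32.75
position: [0.5308, 0.3916, 0.0251]
eef_rot: [[-1.0, -0.0, 0.0], [-0.0, 1.0, 0.0], [-0.0, 0.0, -1.0]]
ft_force: [-0.3, -0.2, -4.2]
opening: 0.0535
finger_force: 30.0
```

```bash
python3 -m creep '0 0 0.02 0 0 0;0 0 0 0 0 0;0 0 0 0 0 0'
```

```text
time: 33.05
position: [0.5308, 0.3917, 0.0251]
eef_rot: [[-1.0, -0.0, 0.0], [-0.0, 1.0, 0.0], [-0.0, 0.0, -1.0]]
ft_force: [-3.1, -1.5, 0.5]
opening: 0.0538
finger_force: 30.0
```

Contact, with the load now on the base. Releasing, lifting and moving clear.

```bash
python3 -m creep '0 0 0 0 0 0;0 0 0 0 0 0;0 0 0 0 0 0;0 0 0 0 0 0;0 0 0 0 0 0;0 0 0 0 0 0;0 0 -0.5 0 0 0;0 0 -1 0 0 0;0 0 -1 0 0 0;0 0 -1 0 0 0;0 0 -1 0 0 0;0 0 -1 0 0 0;0.8 0 -0.5 0 0 0;1 0 0 0 0 0;1 0 0 0 0 0;0.8 0 0 0 0 0;0 0 0 0 0 0;0 0 0 0 0 0' -1
python3 - <<'E'
from h import *
c=arm.camera("scene"); save(c,"scene9.png")
c=arm.camera("top"); THR[0]=22
for g in [(.59,-.22),(.37,-.255)]: print(np.round(fit(c,"eyepiece_a",g)[0],4))
i=c["img"][150:330,130:530,::-1]; cv2.imwrite("pics/top9.png",cv2.resize(i,(800,360)))
E
```

```text
time: 34.85
position: [0.4229, 0.3918, 0.2058]
eef_rot: [[-1.0, -0.001, 0.002], [-0.001, 1.0, 0.001], [-0.002, 0.001, -1.0]]
ft_force: [-0.1, 0.6, -0.4]
opening: 0.0877
finger_force: 0.0
[ 0.5815 -0.2182]
[ 0.3681 -0.2581]
```

View pics/scene9.png

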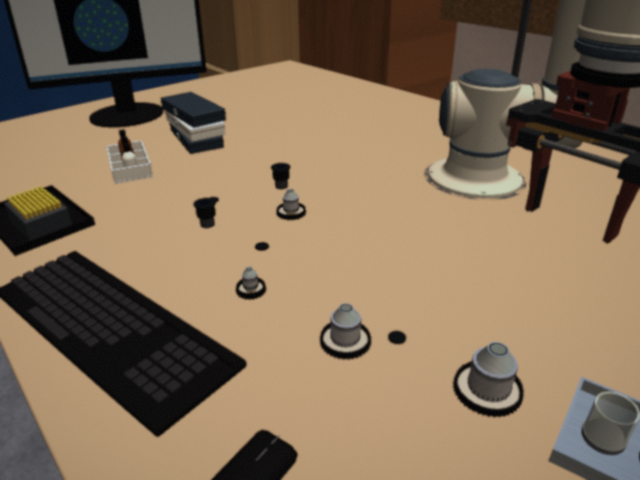

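View pics/top9.png

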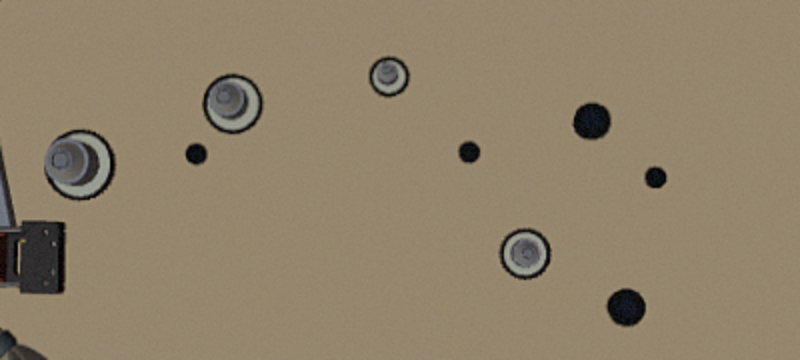

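The scene picture shows all four objectives upright in their own bases: (250,280), (291,205), (345,330) and (492,380). The eyepieces' fitted positions are unchanged and the arm is clear. Handing in.

```bash
python3 -c "
from bench import arm
print(arm.close_job())"
```

```text
the job is handed in; nothing more can be done
None
```

All four objectives stand nose up in the jar bases of their own size, the eyepieces are where they were, and I handed the job in at about 35 s of the 104 s allowed.

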